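Load a toothed ring on the inspection stage

TASK

Load the inspection stage: put the large toothed ring flat on the stage's black disc, around the upright post, then put the flanged hold-down cap over the post so that it stands upright on top of the ring. Set both down rather than dropping them, and let go; the smooth ring, the small gear and the cylinder without a flange are not needed.

Things in the scene. Friction and masses are not known exactly. Their poses are not given: they have to be found in the camera images.
- gear_center (a point): centre, half-way up, of the large toothed ring: loose steel ring with 16 coarse straight teeth all round, 62 mm over the teeth, bore 34 mm, 28 mm high, about 0.25 kg, lying flat on the table; z is its axis, up. Grasp it over the teeth from above, in any direction. (A smooth, lower steel ring of the same width and a small toothed gear of 41 mm with no open bore lie about too: not wanted.)
- cap_center (a point): centre, half-way up, of the hold-down cap: loose aluminium hat shape, 54 mm high, about 0.2 kg; a round body of 40 mm diameter on a flange of 64 mm diameter and 8 mm height at the bottom; open below with a bore 30 mm wide and 46 mm deep, closed on top; it stands on its flange, z is its axis, up. Grasp the 40 mm body from above. (A plain aluminium cylinder 40 mm wide and 54 mm high without a flange stands about too: not wanted.)
- post_foot (a point): foot of the post: the point on the post's axis at the upper face of the stage's black disc (84 mm diameter, 38 mm above the table), z up. The steel post stands 55 mm above this face, 10 mm in diameter, tapering over its top 8 mm. The stage (aluminium base 120 by 100 mm) is fixed to the table and does not move.
Not all that is in view belongs to the job. What is shaped like the part that bears gear_center but blue or purple is not meant.

How it is judged:
On the way:
1. the toothed ring lies flat on the black disc around the post, with the cap not yet on (horizontal distance between gear_center and post_foot below 0.018 m and z of gear_center in the frame of post_foot between 0.008 and 0.02 m and angle between gear_center's own z axis and vertical below 0.17 rad and horizontal distance between cap_center and post_foot above 0.05 m), for 0.2 s.
At the end, for the whole second after the job is handed in: Toothed ring flat (10 degrees) on the black disc around the post, centre within 18 mm of the post axis; cap upright (10 degrees) on the ring over the post, centre within 16 mm of the axis; both within 6 mm of seated height (centres 14 and 55 mm above the disc), let go and at rest (horizontal distance between gear_center and post_foot below 0.018 m and z of gear_center in the frame of post_foot between 0.008 and 0.02 m and angle between each of gear_center, cap_center's own z axis and vertical below 0.17 rad and horizontal distance between cap_center and post_foot below 0.016 m and z of cap_center in the frame of post_foot between 0.049 and 0.061 m and linear speed of each of gear, cap below 0.02 m/s and contact force between the fingers and gear below 0.1 N and contact force between the fingers and cap below 0.1 N); the robot touches nothing.
It fails at once if the toothed ring is dropped (it moves faster than 0.75 m/s, a fall of about 28 mm, with no finger touching it) (contact force between the fingers and gear below 0.01 N and linear speed of gear above 0.75 m/s).
It fails at once if the cap is dropped (it moves faster than 0.75 m/s, a fall of about 28 mm, with no finger touching it) (contact force between the fingers and cap below 0.01 N and linear speed of cap above 0.75 m/s).
It also fails if it takes over 64 s, if anything falls off the work surface, if the arm or the gripper's body presses on something with over 40 N, if the wrist force passes 120 N, or if a joint passes its speed limit or range.

ROBOT

A 6-joint arm with a two-finger parallel gripper is mounted at the origin on the work surface. World frame = base frame: x ahead of the robot, y to its left, z up, the work surface at z = 0. Lengths are in m, angles in rad, forces in N, time in s.
With the tool pointing down it reaches from about 0.375 to 0.975 m from the base axis. Payload 3.8 kg.
Tool frame: the origin (TCP) lies on the mounting face of the last link; the fingertips stand 173 mm ahead of it and the grasp point (between the pads) lies 155 mm ahead of it; z points along the fingers, y is the direction in which the jaws open and shut (so a half turn about z gives the same grasp; the last joint's range is limited). The gripper opens to 85 mm and grips with 20 to 120 N. Pads are 22 mm wide; open, the fingers measure 114 mm over their backs; the gripper's body (76 mm by 85 mm) begins 54 mm behind the grasp point. The pads swing forward as they close: fully open they stand 13 mm farther back than shut.
Start: joints at [-0.037, 0.264, 1.604, -0, 1.274, -0.037], TCP at [0.675, -0, 0.405] pointing down, gripper open.
Joint ranges: [-2.63, 2.63], [-0.94, 2.18], [0.31, 2.57], [-1.31, 4.45], [0, 2.66], [-2.55, 2.55]. Speed limits (rad/s): [2.57, 2.57, 3.14, 3.14, 3.14, 3.14].

INTERFACE

Orientations are given as a rotation vector (axis times angle).
In Python, from cell import robot gives the robot as it stands.
- The arm moves only by the tool servo_tool, never from a script. Its argument "commands" is text: rows parted by semicolons, each of 5 numbers parted by spaces: the shift along the tool's x, y, z in m, then the turn about the tool's z in rad, then the opening, from 0 (shut) to 1 (fully open). A call has 1 to 20 rows; each row shifts and turns the pose as measured when the row begins, along the tool's axes as they then stand; what a row does not reach is not made up. A row lasts 1/10 s, in which the tool goes at most 50 mm and 8.59 degrees, less where a joint would pass 70% of its speed; a pose out of reach is approached as far as the arm can. A call with a gripper value outside its range is refused whole. The fingers move at their own pace and stop on an object; "force" is the grip in N (left out, the last holds). Time passes only in rows, so rows that do not move let the fingers close. It gives the time, the measured TCP pose, the force and the opening at its end, in the units of the state.
- robot.get_state(): the state, without advancing time (a new reading comes with each control period).
- robot.grab_frame(name): name is "scene" or "side" or "wrist"; returns a dict with "pixels" (400x640x3 uint8, red, green, blue), "mtx" (3x3 intrinsics, pixels), "view" (4x4, takes a point from world to camera coordinates). Camera axes: x right, y down, z forward; pixel columns grow to the right and rows downward; lengths in m; the calibration is good to about 2 mm. A picture is of the moment at which its call begins. There is no depth.
- robot.sign_off(): hands the job in, once; it reports no verdict.
Trained networks look in the newest picture that a camera, given by its name, has taken for a name from the list of things; names that differ only in an ending like _2 or _b are one class to them, and where a whole thing is asked for, a point or a joint stands for the part that bears it (a point fixed in the world has none). Each returns a list of dicts, best first, with "p" (0 to 1); they miss things now and then, are a little off and sometimes report something else, mostly with a low value. They report only what shows in the picture. A call takes as long as a camera call. They do not tell look-alikes from the thing itself.
- robot.boxes_of(camera, query): "rect" ([centre column, centre row, width, height] in pixels, round what is visible of it).
- robot.cut_out(camera, query): "mask" (400x640 bool, what is visible of it) and "rect" ([centre column, centre row, width, height] in pixels, round what is visible of it).
- robot.place_of(camera, query): "uv" ([column, row] in pixels: a listed point, or the origin of a listed thing).
The state is a dict: "time": time; "joint_positions": joint angles; "joint_vel": joint speeds; "joint_torque": joint torques, N m; "position": TCP position; "ee_rot": TCP orientation; "wrist_force": force on the tool from outside, world axes, zero at the start; "ft_torque": the same for the moment, N m; "width": finger opening in m.
Only numpy, scipy, OpenCV 4.12 (cv2) and the standard library are available. Lean on these libraries where they do the work, as an engineer would, in place of code of your own. Each camera call takes 0.05 s, during which the arm holds its last target. There are 200 camera calls.

## Working session

There is one attempt and no reset: what is moved stays moved. The work goes in short steps, Python scripts to look and compute and a tool call to move; the robot and the scene stay as the last step left them, time stands still between calls to the robot, and variables do not carry over. Pictures are saved under pics/ and viewed, about 8 in all and at most 12, crops included, and the job is handed in when it is done.

Besides the shell and the picture viewer there is one more tool, called after ">>>" as a command line: name --argument value ..., lists and objects as JSON in quotes. servo_tool: Moves the arm, as the interface text tells. Its arguments: {"type":"object","properties":{"commands":{"type":"string"},"force":{"type":"number"}},"required":["commands"]}

```bash
mkdir -p pics && cat > h.py <<'E'
import numpy as np, cv2
from cell import robot
def save(f,n): cv2.imwrite('pics/'+n, cv2.cvtColor(f['pixels'],cv2.COLOR_RGB2BGR))
def ray(f,uv):
    V=np.array(f['view']);R=V[:3,:3];c=-R.T@V[:3,3]
    d=R.T@np.linalg.inv(f['mtx'])@np.array([uv[0],uv[1],1.]);return c,d
def at_z(f,uv,z):
    c,d=ray(f,uv);return c+d*(z-c[2])/d[2]
def tri(obs):
    A=np.zeros((3,3));b=np.zeros(3)
    for f,uv in obs:
        c,d=ray(f,uv);d=d/np.linalg.norm(d);P=np.eye(3)-np.outer(d,d);A+=P;b+=P@c
    return np.linalg.solve(A,b)
E
python3 - <<'E'
from h import *
np.set_printoptions(precision=3,suppress=True)
for c in ('scene','side','wrist'):
    f=robot.grab_frame(c); save(f,c+'0.png')
    for q,z in (('gear_center',.014),('cap_center',.027),('post_foot',.038)):
        for r in robot.place_of(c,q): print(c,q,np.array(r['uv']),round(r['p'],2),at_z(f,r['uv'],z))
print(robot.get_state())
a=np.vstack([cv2.imread('pics/scene0.png'),cv2.imread('pics/side0.png')]);cv2.imwrite('pics/both.png',cv2.resize(a,(480*2//1,600*2))[:,:] if 0 else cv2.resize(a,(480,600)))
E
```

```text
scene gear_center [280.4 263.5] 0.89 [ 0.548 -0.178  0.014]
scene gear_center [220.9 224.4] 0.81 [ 0.367 -0.215  0.014]
scene gear_center [270.  218.5] 0.74 [ 0.426 -0.117  0.014]
scene gear_center [228.1 256.6] 0.63 [ 0.459 -0.253  0.014]
scene cap_center [417.8 132.6] 0.51 [0.44  0.402 0.027]
scene post_foot [338.9 214.2] 0.8 [0.538 0.001 0.038]
scene post_foot [416.4 134.2] 0.7 [0.451 0.38  0.038]
side gear_center [331.4 279.5] 0.74 [ 0.376 -0.219  0.014]
side gear_center [372.8 242.4] 0.65 [ 0.541 -0.183  0.014]
side gear_center [328.1 247.6] 0.59 [ 0.437 -0.127  0.014]
side cap_center [228.1 155.5] 0.51 [0.44  0.423 0.027]
wrist gear_center [132.7 265.5] 0.9 [ 0.431 -0.129  0.014]
wrist gear_center [ 99.4 318.8] 0.58 [ 0.369 -0.212  0.014]
wrist post_foot [190.3 179.6] 0.65 [ 0.531 -0.008  0.038]
{'time': 0.6, 'joint_positions': array([-0.037,  0.264,  1.604, -0.   ,  1.274, -0.037]), 'joint_vel': array([-0.001,  0.002, -0.001, -0.001, -0.001, -0.002]), 'joint_torque': array([  0.   , -51.464, -36.746,  -0.   ,   0.001,   0.   ]), 'position': array([0.675, 0.   , 0.405]), 'ee_rot': array([2.221, 2.221, 0.   ]), 'wrist_force': array([-0.442,  0.268,  0.188]), 'ft_torque': array([-0.046,  0.007,  0.057]), 'width': 0.08559813652975277}
```

View pics/scene0.png

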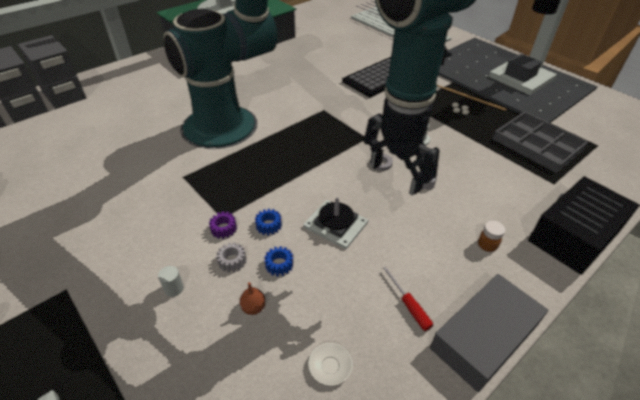

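View pics/wrist0.png

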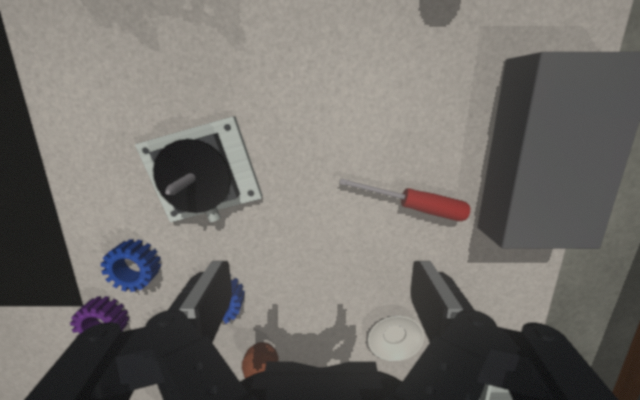

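View pics/side0.png

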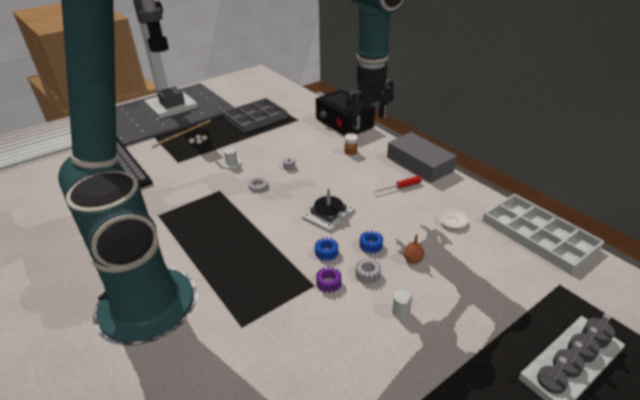

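The plain steel toothed ring is at scene (231,256) and side (368,270). The blue and purple ones are decoys. The flanged part is at side (231,158), probably the cap, and the plain cylinder is at side (402,303) and scene (171,280). I'll locate all of them by triangulation.

```bash
python3 - <<'E'
from h import *
np.set_printoptions(precision=3,suppress=True)
s=robot.grab_frame('scene');d=robot.grab_frame('side')
print('gear',tri([(s,(231.5,257)),(d,(368,269.5))]),at_z(s,(231.5,257),.014),at_z(d,(368,269.5),.014))
print('cyl',tri([(s,(171,280)),(d,(402,303))]))
c=at_z(d,(231,159),.027);print('cap',c,'ring',at_z(d,(258,185),.01))
V=s['view'];p=s['mtx']@(V@np.append(c,1))[:3];print('cap in scene',p[:2]/p[2])
for q in('gear_center','cap_center'):
  print([(np.array(r['rect']).round(),round(r['p'],2)) for r in robot.boxes_of('side',q)])
print('apple',at_z(s,(252,300),.02))
cr=lambda f,x,y:cv2.resize(f['pixels'][y-35:y+35,x-50:x+50],(400,280),interpolation=cv2.INTER_CUBIC)
save({'pixels':np.vstack([cr(d,240,165),cr(d,395,285)])},'crop.png')
E
```

```text
gear [ 0.465 -0.249  0.015] [ 0.464 -0.248  0.014] [ 0.466 -0.248  0.014]
cyl [ 0.446 -0.38   0.03 ]
cap [0.437 0.397 0.027] ring [0.442 0.234 0.01 ]
cap in scene [415.756 132.754]
[(array([330., 280.,  27.,  28.]), 0.88), (array([326., 248.,  24.,  22.]), 0.86), (array([373., 242.,  21.,  20.]), 0.7), (array([366., 271.,  29.,  24.]), 0.57)]
[(array([228., 159.,  20.,  22.]), 0.87)]
apple [ 0.586 -0.277  0.02 ]
```

View pics/crop.png

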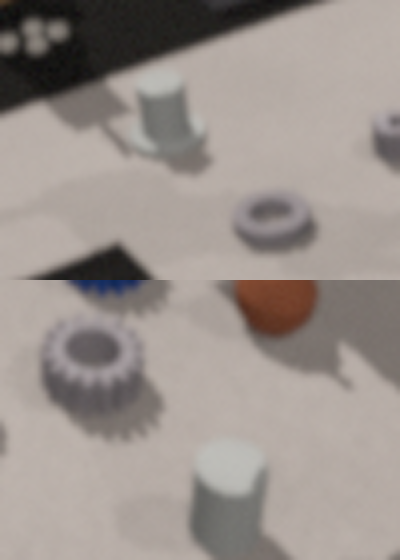

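>>> servo_tool --commands "-0.025 -0.021 0.01 0 1;-0.025 -0.021 0.01 0 1;-0.025 -0.021 0.01 0 1;-0.025 -0.021 0.01 0 1;-0.025 -0.021 0.01 0 1;-0.025 -0.021 0.01 0 1;-0.025 -0.021 0.01 0 1;-0.025 -0.021 0.01 0 1;-0.025 -0.021 0.01 0 1;-0.025 -0.021 0.01 0 1;0 0 0 -0.1 1;0 0 0 -0.1 1;0 0 0 0 1" --force 60

```text
time: 2.1
position: [0.458, -0.2588, 0.3021]
ee_rot: [1.975, 2.435, 0.006]
wrist_force: [0.2, 0.3, -0.5]
width: 0.0855
```

```bash
cat >> h.py <<'E'
from scipy.spatial.transform import Rotation as Ro
def rel(p):  # world xy target -> tool shift
    s=robot.get_state();return Ro.from_rotvec(s['ee_rot']).inv().apply(np.array(p)-s['position'])
E
python3 - <<'E'
from h import *
np.set_printoptions(precision=4,suppress=True)
f=robot.grab_frame('wrist');save(f,'w1.png')
for r in robot.place_of('wrist','gear_center'): print(np.array(r['uv']),r['p'],at_z(f,r['uv'],.014))
for r in robot.boxes_of('wrist','gear_center'): print(np.array(r['rect']),r['p'])
s=robot.get_state();print(s['time'],s['position'],s['ee_rot'],s['joint_positions'],s['width']);print(rel([.465,-.248,.175]))
E
```

```text
[325.7 185. ] 0.86 [ 0.4624 -0.2502  0.014 ]
[438.2 118.3] 0.84 [ 0.5384 -0.178   0.014 ]
[223.4 121.1] 0.74 [ 0.3716 -0.2154  0.014 ]
[443.1 119.   88.7  87.7] 0.96
[325.6 189.   74.   79.4] 0.91
[316.8  31.6  90.9  63.3] 0.81
[216.9 119.8  88.1  86.3] 0.62
2.25 [ 0.4586 -0.2584  0.3024] [1.9758 2.4333 0.0067] [-0.5614  0.0698  2.0277  0.0039  1.0365 -0.7702] 0.08561326003735771
[0.0092 0.0074 0.1275]
```

View pics/w1.png

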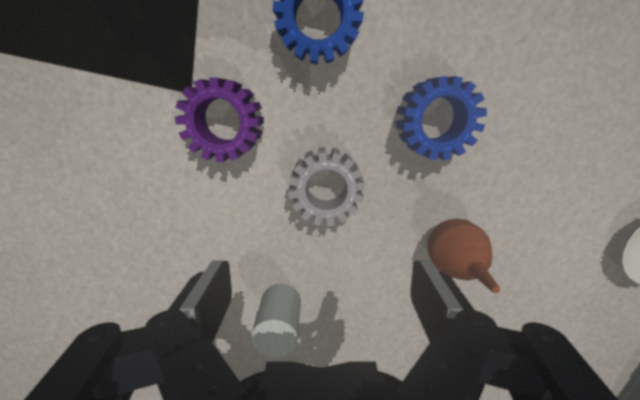

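```bash
python3 - <<'E'
from h import *
np.set_printoptions(precision=4,suppress=True)
f=robot.grab_frame('wrist');c,_=ray(f,(0,0));print('cam',c,ray(f,(320,200))[1])
for r in robot.cut_out('wrist','gear_center'):
    k,_=cv2.findContours(r['mask'].astype(np.uint8),0,2);k=max(k,key=cv2.contourArea)[:,0]
    for z in(.0,.028):
        P=np.array([at_z(f,p,z)[:2] for p in k],dtype=np.float32);(cc,rr)=cv2.minEnclosingCircle(P);print(z,np.array(cc),'dia',2*rr,r['p'])
E
```

```text
cam [ 0.4424 -0.1802  0.2717] [ 0.0694 -0.3091 -0.9485]
0.0 [ 0.364  -0.2177] dia 0.07472480088472366 0.97
0.028 [ 0.3721 -0.2138] dia 0.06704593449831009 0.97
0.0 [ 0.5455 -0.1778] dia 0.07753886282444 0.89
0.028 [ 0.5349 -0.178 ] dia 0.06957009434700012 0.89
0.0 [ 0.4287 -0.1234] dia 0.06921633332967758 0.76
0.028 [ 0.4301 -0.1292] dia 0.06210526451468468 0.76
0.0 [ 0.4638 -0.2566] dia 0.07417072355747223 0.72
0.028 [ 0.4616 -0.2487] dia 0.06654864549636841 0.72
```

>>> servo_tool --commands "0.008 0.006 0.01 0 1;0 0 0.03 0 1;0 0 0.03 0 1;0 0 0.03 0 1;0 0 0.02 0 1;0 0 0 0 1"

```text
time: 2.95
position: [0.4676, -0.2451, 0.1783]
ee_rot: [1.973, 2.43, 0.01]
wrist_force: [-0.5, 0.2, 0.5]
width: 0.0853
```

```bash
python3 - <<'E'
from h import *
f=robot.grab_frame('wrist');save(f,'w2.png');np.set_printoptions(precision=4,suppress=True);print(rel([.463,-.2495,.175]),robot.get_state()['wrist_force'])
E
```

```text
[-0.0029 -0.0058  0.0045] [-0.2771  0.5004  0.0994]
```

View pics/w2.png

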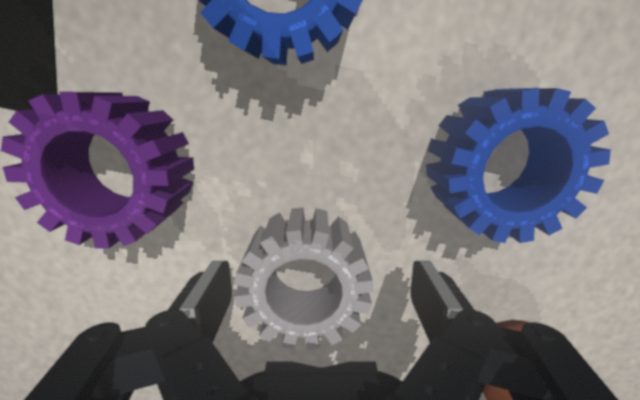

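>>> servo_tool --commands "-0.003 -0.006 0.003 0 1;0 0 0 0 1;0 0 0 0 0.75;0 0 0 0 0.65;0 0 0 0 0.5;0 0 0 0 0.4;0 0 0 0 0.4;0 0 0 0 0.4" --force 60

```text
time: 3.8
position: [0.4644, -0.2506, 0.1814]
ee_rot: [1.967, 2.422, 0.012]
wrist_force: [-1.1, -0.4, -2.3]
width: 0.0594
```

>>> servo_tool --commands "0 0 -0.01 0 0.4;0 0 -0.02 0 0.4;0 0 -0.03 0 0.4;0 0 -0.03 0 0.4;0 0 -0.03 0 0.4;0 0 -0.02 0 0.4;0.02 0.012 0 0 0.4;0.03 0.018 0 0 0.4;0.03 0.018 0 0 0.4;0.03 0.018 0 0 0.4;0.03 0.018 0 0 0.4;0.015 0.01 0 0 0.4;0 0 0 0 0.4"

```text
time: 5.1
position: [0.5224, -0.0727, 0.3342]
ee_rot: [1.97, 2.416, 0.016]
wrist_force: [0.4, -0.3, -2.9]
width: 0.0595
```

```bash
python3 - <<'E'
from h import *
np.set_printoptions(precision=4,suppress=True)
F={c:robot.grab_frame(c) for c in('scene','side','wrist')}
for c in F:
  for r in robot.place_of(c,'post_foot'): print(c,np.array(r['uv']),r['p'],at_z(F[c],r['uv'],.038))
  f=F[c];p=f['mtx']@(f['view']@[.535,-.003,.038,1])[:3];print(c,p[:2]/p[2])
  p=f['mtx']@(f['view']@[.535,-.003,.093,1])[:3];print(c,'top',p[:2]/p[2])
w=F['wrist']['pixels'];s=F['scene']['pixels'];d=F['side']['pixels']
cr=lambda f,x,y:cv2.resize(f[y-50:y+50,x-80:x+80],(400,250),interpolation=cv2.INTER_CUBIC)
save({'pixels':np.vstack([cv2.resize(w,(560,350)),np.hstack([cr(s,338,215),cr(d,328,210)])[:,120:680]])},'m3.png')
cv2.imwrite('pics/w3.png',w[:,:,::-1]);print(rel([.535,-.003,.32]))
E
```

```text
scene [338.7 214.3] 0.86 [0.538  0.0006 0.038 ]
scene [336.6843 214.3128]
scene top [337.5675 197.4341]
side [328.7 207.3] 0.68 [ 0.523  -0.0187  0.038 ]
side [328.6363 202.9928]
side top [328.5009 187.0803]
wrist [340.6 111.9] 0.95 [ 0.531  -0.0072  0.038 ]
wrist [346.5859 107.6097]
wrist top [355.0387 111.7384]
[0.0687 0.0272 0.0133]
```

View pics/m3.png

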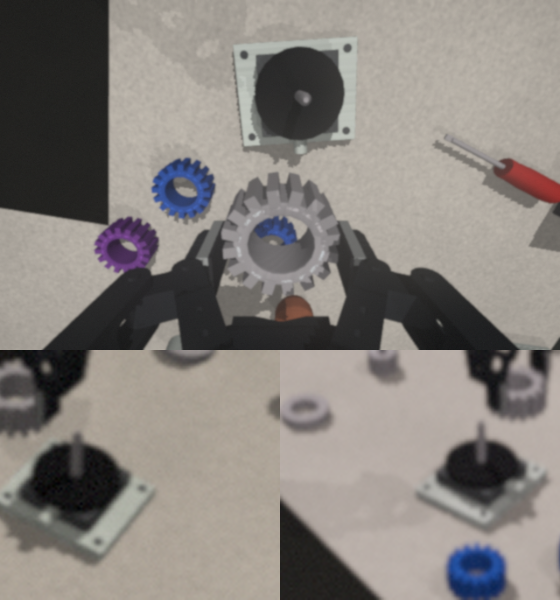

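```bash
python3 - <<'E'
from h import *
np.set_printoptions(precision=4,suppress=True)
F={c:robot.grab_frame(c) for c in('scene','side','wrist')}
top={'scene':(336.8,198.5),'side':(328.8,189),'wrist':(347.5,111)};ft={'scene':(336.8,215),'side':(329.6,205.6),'wrist':(342,106)}
for n,o,z in(('top',top,.093),('foot',ft,.038)):
  print(n,tri([(F[c],o[c]) for c in o]),[at_z(F[c],o[c],z)[:2] for c in o])
E
```

```text
top [ 0.5326 -0.0047  0.0886] [array([ 0.5364, -0.0066]), array([ 0.5301, -0.0107]), array([ 0.5301, -0.0047])]
foot [ 0.5336 -0.004   0.0321] [array([ 0.5368, -0.0043]), array([ 0.5298, -0.0142]), array([ 0.531 , -0.0037])]
```

>>> servo_tool --commands "0.02 0.007 0 0 0.4;0.02 0.007 0 0 0.4;0.016 0.006 0 0 0.4;0.006 0.002 0 0 0.4;0 0 0.01 0 0.4;0 0 0 0 0.4"

```text
time: 6.15
position: [0.5312, -0.0122, 0.3223]
ee_rot: [1.982, 2.407, 0.012]
wrist_force: [-0.4, -0.5, -3.0]
width: 0.0597
```

```bash
python3 - <<'E'
from h import *
np.set_printoptions(precision=4,suppress=True)
print(rel([.5315,-.0045,.2204]),robot.get_state()['ee_rot'])
F=[robot.grab_frame(c) for c in('wrist','scene','side')]
cr=lambda f,x,y:cv2.resize(f['pixels'][y-50:y+50,x-56:x+56],(280,250),interpolation=cv2.INTER_CUBIC)
save({'pixels':np.vstack([cv2.resize(F[0]['pixels'],(560,350)),np.hstack([cr(F[1],338,195),cr(F[2],328,190)])])},'m4.png')
E
```

```text
[ 0.0089 -0.0004  0.1018] [1.982  2.4065 0.012 ]
```

View pics/m4.png

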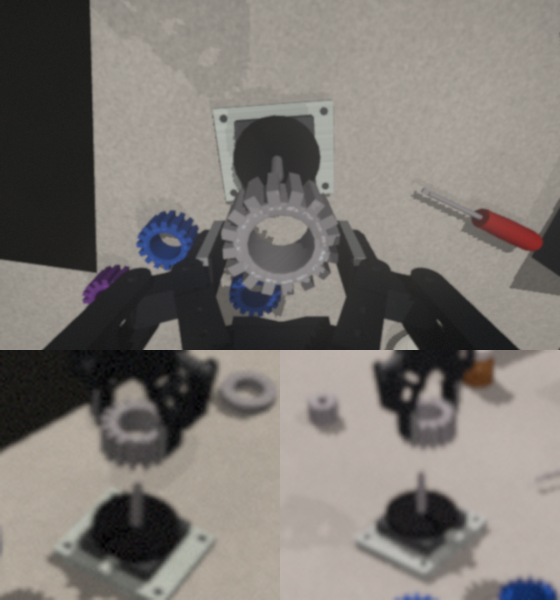

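>>> servo_tool --commands "0.008 0 0.01 0 0.4;0 0 0.015 0 0.4;0 0 0.01 0 0.4;0 0 0 0 0.4;0 0 0 0 0.4"

```text
time: 6.8
position: [0.5312, -0.0052, 0.2868]
ee_rot: [1.985, 2.401, 0.016]
wrist_force: [-1.0, -0.3, -2.2]
width: 0.0592
```

```bash
python3 - <<'E'
from h import *
np.set_printoptions(precision=4,suppress=True)
print(rel([.5315,-.0045,.2204]))
F=[robot.grab_frame(c) for c in('scene','side')]
cr=lambda f,x,y:cv2.resize(f['pixels'][y-35:y+35,x-40:x+40],(400,350),interpolation=cv2.INTER_CUBIC)
save({'pixels':np.hstack([cr(F[0],338,195),cr(F[1],328,190)])},'m5.png')
E
```

```text
[ 0.0016 -0.0012  0.0664]
```

View pics/m5.png

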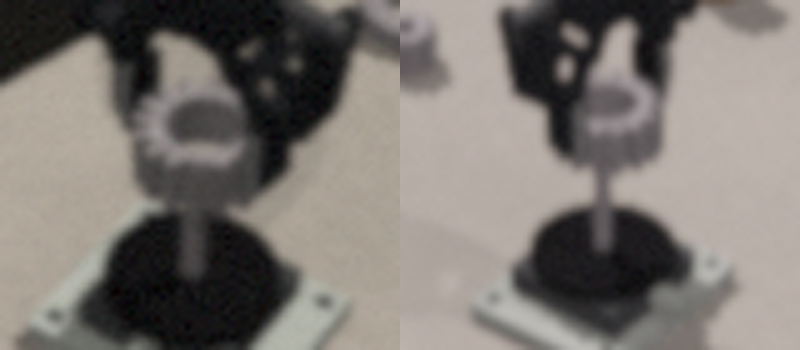

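>>> servo_tool --commands "0.001 -0.003 0.01 0 0.4;0 0 0.015 0 0.4;0 0 0.015 0 0.4;0 0 0.01 0 0.4;0 0 0.005 0 0.4;0 0 0 0 0.4"

```text
time: 7.5
position: [0.5304, -0.0053, 0.2313]
ee_rot: [1.982, 2.397, 0.021]
wrist_force: [-1.4, -0.3, -2.7]
width: 0.0589
```

>>> servo_tool --commands "0 0 0.006 0 0.4;0 0 0.004 0 0.4;0 0 0.003 0 0.4;0 0 0 0 0.4"

```text
time: 7.9
position: [0.532, -0.0055, 0.219]
ee_rot: [1.981, 2.395, 0.024]
wrist_force: [-0.4, -0.0, -2.7]
width: 0.0598
```

>>> servo_tool --commands "0 0 0.003 0 0.4;0 0 0 0 0.4;0 0 0.002 0 0.4;0 0 0 0 0.4"

```text
time: 8.3
position: [0.5337, -0.0057, 0.2189]
ee_rot: [1.979, 2.393, 0.026]
wrist_force: [-0.5, -0.6, -2.9]
width: 0.0594
```

>>> servo_tool --commands "0 0 0.003 0 0.4;0 0 0.003 0 0.4;0 0 0 0 0.4"

```text
time: 8.6
position: [0.5348, -0.0058, 0.2194]
ee_rot: [1.98, 2.395, 0.024]
wrist_force: [-0.7, -0.4, -2.7]
width: 0.0592
```

```bash
python3 - <<'E'
from h import *
np.set_printoptions(precision=4,suppress=True)
F=[robot.grab_frame(c) for c in('scene','side')]
s=robot.get_state();print(s['position'],s['wrist_force'],s['joint_torque'])
cr=lambda f,x,y:cv2.resize(f['pixels'][y-35:y+35,x-40:x+40],(400,350),interpolation=cv2.INTER_CUBIC)
save({'pixels':np.hstack([cr(F[0],338,205),cr(F[1],328,200)])},'m6.png')
E
```

```text
[ 0.535  -0.0058  0.2188] [ 0.5554 -1.8209  4.7192] [  0.3921 -39.8873 -29.149    0.1499   0.0821   0.0152]
```

View pics/m6.png

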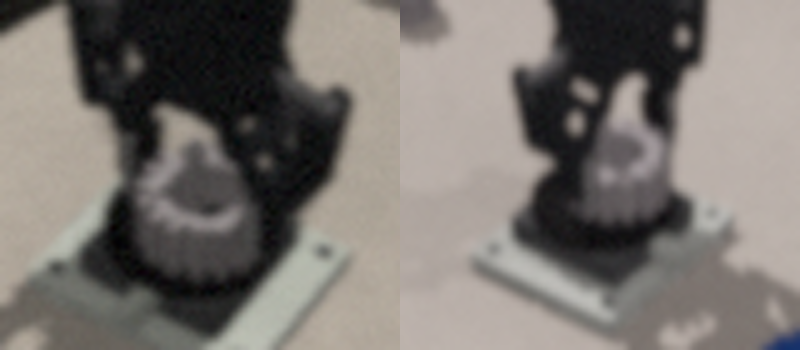

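>>> servo_tool --commands "0 0 -0.004 0 0.4;0.001 -0.005 0 0 0.4;0 0 0 0 0.4"

```text
time: 9.0
position: [0.5286, -0.0057, 0.2208]
ee_rot: [1.98, 2.395, 0.023]
wrist_force: [-0.0, -0.1, -2.8]
width: 0.0595
```

>>> servo_tool --commands "0 0 0.002 0 0.4;0 0 0.002 0 0.4;0 0 0 0 0.55;0 0 0 0 0.75;0 0 0 0 0.8;0 0 0 0 0.9;0 0 0 0 1;0 0 0 0 1"

```text
time: 9.8
position: [0.5298, -0.0059, 0.219]
ee_rot: [1.979, 2.394, 0.024]
wrist_force: [0.3, 0.5, 0.1]
width: 0.0855
```

```bash
python3 - <<'E'
from h import *
np.set_printoptions(precision=4,suppress=True)
F=[robot.grab_frame(c) for c in('scene','side')]
s=robot.get_state();print(s['position'],s['wrist_force'],s['width'])
for q in('gear_center',):
  for c,f in zip(('scene','side'),F):
    for r in robot.place_of(c,q): print(c,np.array(r['uv']),r['p'],at_z(f,r['uv'],.052))
E
```

```text
[ 0.5298 -0.0059  0.219 ] [-0.0885  0.1229  0.5473] 0.08540350062646959
scene [279.8 262. ] 0.97 [ 0.5678 -0.1919  0.052 ]
scene [270.4 217. ] 0.76 [ 0.4534 -0.132   0.052 ]
scene [335.6 211.5] 0.65 [ 0.5362 -0.0082  0.052 ]
scene [219.8 226.1] 0.63 [ 0.4031 -0.2333  0.052 ]
side [328.3 245.2] 0.93 [ 0.4182 -0.1526  0.052 ]
side [329.3 198.1] 0.75 [ 0.5392 -0.0008  0.052 ]
side [329.2 279.8] 0.64 [ 0.3495 -0.2448  0.052 ]
side [373.1 241.8] 0.58 [ 0.5134 -0.2114  0.052 ]
```

>>> servo_tool --commands "0 0 -0.01 0 1;0 0 -0.02 0 1;0 0 -0.03 0 1;0 0 -0.03 0 1;0 0 -0.02 0 1;0.02 0 0 0 1;0.03 0 0 0 1;0.04 -0.002 0 0 1;0.04 -0.002 0 0 1;0.04 -0.002 0 0 1;0.04 -0.002 0 0 1;0.04 -0.002 0 0 1;0.04 -0.002 0 0 1;0.03 -0.002 0 0 1;0.02 -0.001 0 0 1;0 0 0 0 1;0 0 0 0 1"

```text
time: 11.7
position: [0.4451, 0.3389, 0.3423]
ee_rot: [1.977, 2.384, 0.046]
wrist_force: [-0.6, -1.1, 0.0]
width: 0.0856
```

```bash
python3 - <<'E'
from h import *
np.set_printoptions(precision=4,suppress=True)
F={c:robot.grab_frame(c) for c in('scene','side','wrist')}
print(robot.get_state()['position'])
o=[]
for c,f in F.items():
  for r in robot.place_of(c,'cap_center'):
    print(c,np.array(r['uv']),r['p'],at_z(f,r['uv'],.027))
for c in('scene','side'):
  for r in robot.place_of(c,'gear_center'):
    q=at_z(F[c],r['uv'],.052)
    if q[1]>-.06:print(c,'gear',np.array(r['uv']),r['p'],q)
cr=lambda f,x,y:cv2.resize(f['pixels'][y-35:y+35,x-40:x+40],(280,245),interpolation=cv2.INTER_CUBIC)
save({'pixels':np.vstack([cv2.resize(F['wrist']['pixels'],(560,350)),np.hstack([cr(F['scene'],338,205),cr(F['side'],328,200)])])},'m7.png')
E
```

```text
[0.4456 0.3379 0.342 ]
scene [417.5 133.6] 0.87 [0.443  0.3981 0.027 ]
side [228.1 157.6] 0.71 [0.4337 0.4113 0.027 ]
wrist [312.6 103. ] 0.81 [0.4416 0.4082 0.027 ]
scene gear [335.9 211.9] 0.68 [ 0.5376 -0.0085  0.052 ]
side gear [327.5 200.8] 0.89 [ 0.5275 -0.0076  0.052 ]
side gear [328.9 206. ] 0.53 [ 0.5161 -0.0287  0.052 ]
```

View pics/m7.png

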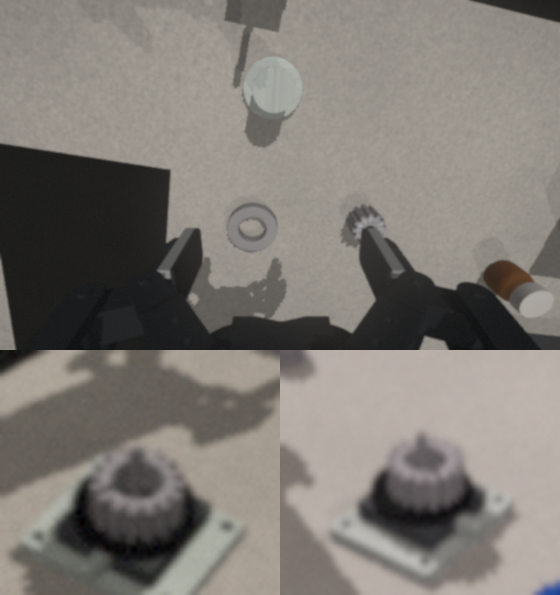

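```bash
python3 - <<'E'
from h import *
np.set_printoptions(precision=4,suppress=True)
s=robot.get_state();R=Ro.from_rotvec(s['ee_rot']).as_matrix();print(R)
# aim grasp point (155 mm ahead) at cap body
g=np.array([.441,.405,.037]);print(R.T@(g-R[:,2]*.155-s['position']))
E
```

```text
[[-0.1823  0.9818  0.0527]
 [ 0.9831  0.1828 -0.0054]
 [-0.0149  0.0508 -0.9986]]
[ 0.0713 -0.0078  0.1487]
```

>>> servo_tool --commands "0.025 -0.003 0 0 1;0.025 -0.003 0 0 1;0.015 -0.001 0.01 0 1;0.004 0 0.02 0 1;0 0 0.02 0 1;0 0 0 0 1"

```text
time: 12.7
position: [0.4299, 0.4048, 0.2879]
ee_rot: [1.983, 2.377, 0.047]
wrist_force: [-0.3, -0.8, 0.0]
width: 0.0853
```

```bash
cat >> h.py <<'E'
def grel(p):
    s=robot.get_state();R=Ro.from_rotvec(s['ee_rot']).as_matrix();return R.T@(np.array(p)-R[:,2]*.155-s['position'])
E
python3 - <<'E'
from h import *
np.set_printoptions(precision=4,suppress=True)
f=robot.grab_frame('wrist');save(f,'w8.png')
for r in robot.place_of('wrist','cap_center'): print(np.array(r['uv']),r['p'],at_z(f,r['uv'],.027))
for r in robot.cut_out('wrist','cap_center'): 
  print(r['rect'],r['p']); m=r['mask'];k=cv2.findContours(m.astype(np.uint8),0,2)[0];k=max(k,key=cv2.contourArea)[:,0]
  for z in(.004,.054): print(z,cv2.minEnclosingCircle(np.array([at_z(f,p,z)[:2] for p in k],dtype=np.float32)))
print(grel([.441,.405,.037]))
E
```

```text
[317.9 197.7] 0.93 [0.4407 0.4083 0.027 ]
[316.1, 192.1, 75.4, 82.8] 0.81
0.004 ((0.4426288604736328, 0.4032030403614044), 0.03750878572463989)
0.054 ((0.4375927150249481, 0.41907182335853577), 0.030093876644968987)
[ 0.0007 -0.0052  0.1   ]
```

>>> servo_tool --commands "0.002 -0.005 0.01 0 1;0 0 0.025 0 1;0 0 0.025 0 1;0 0 0.02 0 1;0 0 0.01 0 1;0 0 0 0 1"

```text
time: 13.45
position: [0.4332, 0.4083, 0.2044]
ee_rot: [1.984, 2.372, 0.076]
wrist_force: [0.4, 0.3, -0.2]
width: 0.0854
```

```bash
python3 - <<'E'
from h import *
np.set_printoptions(precision=4,suppress=True)
f=robot.grab_frame('wrist');save(f,'w9.png')
for r in robot.place_of('wrist','cap_center'): print(np.array(r['uv']),r['p'],at_z(f,r['uv'],.027))
print(grel([.441,.406,.037]),robot.get_state()['wrist_force'])
E
```

```text
[308.9 258.8] 0.69 [0.4393 0.4073 0.027 ]
[-0.0034 -0.0053  0.0141] [-0.0729 -1.0283 -0.0786]
```

>>> servo_tool --commands "-0.003 -0.006 0.006 0 1;0 0 0.006 0 1;0 0 0 0 0.85;0 0 0 0 0.7;0 0 0 0 0.6;0 0 0 0 0.5;0 0 0 0 0.4;0 0 0 0 0.3;0 0 0 0 0.25;0 0 0 0 0.25" --force 60

```text
time: 14.55
position: [0.4299, 0.4061, 0.198]
ee_rot: [1.984, 2.371, 0.089]
wrist_force: [0.2, 0.0, 0.5]
width: 0.0386
```

```bash
python3 - <<'E'
from h import *
np.set_printoptions(precision=4,suppress=True)
s=robot.get_state();print(s['position'],s['wrist_force'],s['width'],s['joint_positions']);R=Ro.from_rotvec(s['ee_rot']).as_matrix();print(R,s['position']+R[:,2]*.155)
E
```

```text
[0.4299 0.4061 0.198 ] [0.2065 0.018  0.4976] 0.038618254628852565 [ 0.7265  0.2988  1.9801 -0.0552  0.7993  0.5863]
[[-0.1764  0.9815  0.0741]
 [ 0.9843  0.1759  0.013 ]
 [-0.0003  0.0753 -0.9972]] [0.4413 0.4081 0.0434]
```

>>> servo_tool --commands "0 0 -0.01 0 0.25;0 0 -0.02 0 0.25;0 0 -0.03 0 0.25;0 0 -0.03 0 0.25;0 0 -0.03 0 0.25;0 0 -0.02 0 0.25;-0.02 0.001 0 0 0.25;-0.03 0.001 0 0 0.25;-0.04 0.001 0 0 0.25;-0.04 0.001 0 0 0.25;-0.04 0.001 0 0 0.25;-0.04 0.001 0 0 0.25;-0.04 0.001 0 0 0.25;-0.04 0.001 0 0 0.25;-0.04 0.001 0 0 0.25;-0.03 0.001 0 0 0.25;-0.02 0.001 0 0 0.25;0 0 0 0 0.25;0 0 0 0 0.25"

```text
time: 16.45
position: [0.4974, 0.018, 0.3521]
ee_rot: [1.977, 2.37, 0.097]
wrist_force: [-0.4, -0.3, -2.5]
width: 0.0392
```

```bash
cat > chk.py <<'E'
from h import *
np.set_printoptions(precision=4,suppress=True)
s=robot.get_state();R=Ro.from_rotvec(s['ee_rot']).as_matrix();print(s['position'],R[:,2],'grasp',s['position']+R[:,2]*.155,s['width'],s['wrist_force'])
print('grel',grel([.531,-.0055,s['position'][2]-.155]))
o=[]
for c in('scene','side','wrist'):
  f=robot.grab_frame(c)
  for r in robot.place_of(c,'cap_center')[:2]:
    print(c,np.array(r['uv']),r['p']);o.append((f,r['uv'])) if c!='wrist' else 0
if len(o)==2: print('cap',tri(o))
E
python3 chk.py
```

```text
[0.4974 0.018  0.3521] [ 0.0814  0.0136 -0.9966] grasp [0.51   0.0201 0.1976] 0.03919061558552231 [-0.4129 -0.2823 -2.5106]
grel [-0.029   0.016   0.0019]
scene [339.1 157.2] 0.93
side [312.8 158.2] 0.82
wrist [319.9 261.8] 0.75
cap [0.5069 0.0245 0.1801]
```

>>> servo_tool --commands "-0.012 0.006 0 0 0.25;-0.012 0.006 0 0 0.25;-0.005 0.003 0 0 0.25;0 0 0 0 0.25;0 0 0.01 0 0.25;0 0 0 0 0.25"

```text
time: 17.35
position: [0.5206, -0.0078, 0.3424]
ee_rot: [1.971, 2.375, 0.097]
wrist_force: [0.2, 0.5, -1.9]
width: 0.0387
```

```bash
cat >> chk.py <<'E'
F=[robot.grab_frame(c) for c in('scene','side')]
cr=lambda f,x,y:cv2.resize(f['pixels'][y-45:y+45,x-40:x+40],(400,450),interpolation=cv2.INTER_CUBIC)
save({'pixels':np.hstack([cr(F[0],338,190),cr(F[1],328,185)])},'m10.png')
E
python3 chk.py
```

```text
[ 0.5206 -0.0078  0.3424] [ 0.0814  0.0137 -0.9966] grasp [ 0.5332 -0.0057  0.1879] 0.038700619423234925 [ 0.2241  0.5248 -1.9183]
grel [ 0.0006 -0.0022  0.0003]
scene [335.7 169.8] 0.65
side [325.9 161.7] 0.56
wrist [317.8 261.8] 0.77
cap [ 0.5284 -0.0045  0.175 ]
```

>>> servo_tool --commands "0 -0.001 0.012 0 0.25;0 -0.001 0.012 0 0.25;0 0 0.01 0 0.25;0 0 0 0 0.25"

```text
time: 18.15
position: [0.5219, -0.0073, 0.3076]
ee_rot: [1.967, 2.373, 0.1]
wrist_force: [-0.4, 0.3, -2.1]
width: 0.0391
```

```bash
python3 chk.py
```

```text
[ 0.5219 -0.0073  0.3076] [ 0.0852  0.0134 -0.9963] grasp [ 0.5351 -0.0052  0.1532] 0.03910831340178896 [-0.3642  0.3066 -2.1487]
grel [ 0.0005 -0.0041  0.0002]
scene [339.4 182.9] 0.69
scene [333.7 211.5] 0.21
side [325.7 172.4] 0.79
side [329.6 203. ] 0.37
wrist [319.8 263.3] 0.94
```

View pics/m10.png

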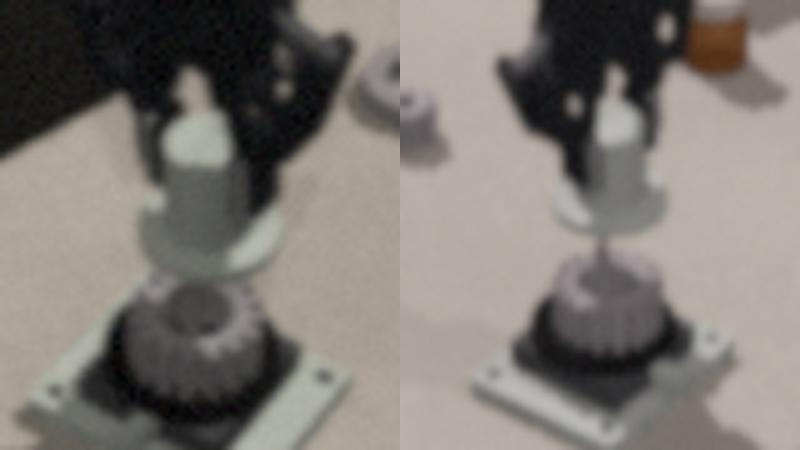

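>>> servo_tool --commands "-0.001 -0.004 0 0 0.25;0 -0.003 0 0 0.25;0 0 0 0 0.25"

```text
time: 18.85
position: [0.5161, -0.0099, 0.311]
ee_rot: [1.964, 2.369, 0.106]
wrist_force: [-0.3, -0.1, -2.5]
width: 0.0388
```

```bash
python3 chk.py
```

```text
[ 0.5161 -0.0099  0.311 ] [ 0.092   0.0129 -0.9957] grasp [ 0.5304 -0.0079  0.1567] 0.03882745805633522 [-0.2778 -0.1151 -2.5334]
grel [0.0023 0.001  0.0008]
scene [335.9 184.4] 0.56
wrist [320.3 262.9] 0.79
```

>>> servo_tool --commands "0.001 -0.002 0.01 0 0.25;0 -0.001 0.01 0 0.25;0 -0.001 0.008 0 0.25;0 0 0 0 0.25"

```text
time: 19.65
position: [0.5147, -0.009, 0.2796]
ee_rot: [1.964, 2.37, 0.105]
wrist_force: [-0.7, 0.6, -3.1]
width: 0.039
```

```bash
python3 chk.py
```

```text
[ 0.5147 -0.009   0.2796] [ 0.091   0.013  -0.9958] grasp [ 0.5288 -0.007   0.1253] 0.039036487175465484 [-0.6656  0.5608 -3.0836]
grel [0.0011 0.0023 0.0009]
scene [335.5 188.5] 0.65
side [327.6 182.6] 0.8
wrist [320.6 263.1] 0.68
cap [ 0.5284 -0.0056  0.1144]
```

>>> servo_tool --commands "0.001 0 0.006 0 0.25;0 0 0.005 0 0.25;0 0 0.003 0 0.25;0 0 0 0 0.25"

```text
time: 20.45
position: [0.5175, -0.0079, 0.2678]
ee_rot: [1.96, 2.366, 0.11]
wrist_force: [0.4, -0.3, -2.2]
width: 0.0391
```

>>> servo_tool --commands "0 -0.001 0.003 0 0.25;0 0 0.002 0 0.25;0 0 0 0 0.25"

```text
time: 20.75
position: [0.5174, -0.0081, 0.2643]
ee_rot: [1.96, 2.366, 0.11]
wrist_force: [0.6, 0.0, -2.5]
width: 0.0393
```

```bash
python3 chk.py
```

```text
[ 0.5174 -0.0081  0.2643] [ 0.097   0.0125 -0.9952] grasp [ 0.5324 -0.0062  0.1101] 0.03925706812444522 [ 0.6057  0.0335 -2.4726]
grel [ 0.0009 -0.0014  0.0006]
scene [334.8 196.5] 0.59
side [325.5 186.5] 0.69
wrist [319.6 261.4] 0.68
cap [ 0.5276 -0.0026  0.0946]
```

>>> servo_tool --commands "0 -0.001 0.003 0 0.25;0 0 0.002 0 0.25;0 0 0 0 0.25"

```text
time: 21.45
position: [0.5178, -0.0082, 0.2645]
ee_rot: [1.96, 2.366, 0.111]
wrist_force: [0.0, -0.8, -1.7]
width: 0.0389
```

>>> servo_tool --commands "0 -0.001 0.004 0 0.25;0 0 0.003 0 0.25;0 0 0 0 0.25"

```text
time: 21.75
position: [0.5186, -0.0082, 0.2646]
ee_rot: [1.959, 2.366, 0.112]
wrist_force: [-0.1, -0.6, -3.2]
width: 0.039
```

>>> servo_tool --commands "0 -0.001 0.006 0 0.25;0 0 0 0 0.25"

```text
time: 21.95
position: [0.5201, -0.0084, 0.2649]
ee_rot: [1.957, 2.363, 0.116]
wrist_force: [-1.3, -0.9, -2.2]
width: 0.0392
```

```bash
python3 chk.py
```

```text
[ 0.5201 -0.0084  0.2649] [ 0.1029  0.0128 -0.9946] grasp [ 0.536  -0.0064  0.1107] 0.03922477690297675 [-1.333  -0.929  -2.1796]
grel [ 0.0018 -0.0048  0.0003]
scene [335.7 198.6] 0.62
side [329.5 188.4] 0.9
wrist [317.3 262.3] 0.77
cap [ 0.5344 -0.0081  0.0919]
```

>>> servo_tool --commands "0 -0.003 0 0 0.25;0 0 0 0 0.25;0 0 0 0 0.5;0 0 0 0 0.55;0 0 0 0 0.65;0 0 0 0 0.8;0 0 0 0 1;0 0 0 0 1;0 0 0 0 1"

```text
time: 23.25
position: [0.5172, -0.0089, 0.2601]
ee_rot: [1.958, 2.363, 0.116]
wrist_force: [-1.1, 1.4, 0.5]
width: 0.0857
```

```bash
python3 chk.py
```

```text
[ 0.5172 -0.0089  0.2601] [ 0.1022  0.0131 -0.9947] grasp [ 0.5331 -0.0069  0.1059] 0.08570180160706736 [-1.0562  1.3996  0.4621]
grel [ 0.0018 -0.0019  0.0006]
side [329.7 185.5] 0.7
wrist [327.6 266.1] 0.72
```

>>> servo_tool --commands "0 0 -0.01 0 1;0 0 -0.02 0 1;0 0 -0.03 0 1;0 0 -0.03 0 1;0 0 -0.03 0 1;-0.02 0 -0.02 0 1;-0.03 0 0 0 1;-0.03 0 0 0 1;-0.03 0 0 0 1;0 0 0 0 1;0 0 0 0 1"

```text
time: 24.75
position: [0.5226, -0.1219, 0.4156]
ee_rot: [1.949, 2.359, 0.121]
wrist_force: [0.2, 1.0, 0.4]
width: 0.0851
```

```bash
python3 chk.py; python3 - <<'E'
from h import *
np.set_printoptions(precision=1,suppress=True)
# predicted seated silhouettes vs masks
t=np.linspace(0,2*np.pi,60)
def cyl(r,z0,z1):return [[.5325+r*np.cos(a),-.005+r*np.sin(a),z] for a in t for z in(z0,z1)]
for c in('scene','side'):
  f=robot.grab_frame(c)
  for q,P in(('cap_center',cyl(.032,.066,.074)+cyl(.02,.074,.12)),('gear_center',cyl(.031,.038,.066))):
    P=np.c_[np.array(P),np.ones(len(P))]@f['view'].T;p=P[:,:3]@f['mtx'].T;p=p[:,:2]/p[:,2:];lo,hi=p.min(0),p.max(0);print(c,q,'pred',np.r_[(lo+hi)/2,hi-lo])
    for r in robot.boxes_of(c,q):
      if abs(np.array(r['rect'][:2])-(lo+hi)/2).max()<25: print('   got',np.array(r['rect']),r['p'])
E
```

```text
[ 0.5226 -0.1219  0.4156] [ 0.1109  0.0107 -0.9938] grasp [ 0.5398 -0.1202  0.2616] 0.08514323674562028 [0.21   0.9859 0.4118]
grel [0.1143 0.0129 0.0012]
scene [336.6 198.7] 0.85
side [330.3 189.8] 0.67
wrist [321.5  52.3] 0.71
cap [ 0.5354 -0.0078  0.089 ]
scene cap_center pred [335.8 199.1  28.3  33.7]
   got [338.6 201.2  29.1  34.3] 0.65
scene gear_center pred [335.7 210.1  27.4  27.9]
   got [338.7 220.2  31.4  16.9] 0.75
side cap_center pred [328.3 189.1  23.1  27.2]
   got [328.1 189.9  22.3  27.7] 0.66
side gear_center pred [328.3 199.8  22.3  21.3]
   got [329.7 203.8  20.    8.5] 0.62
```

```bash
python3 -c "
from cell import robot
print(robot.sign_off())"
```

```text
the job is handed in; nothing more can be done
None
```

The stage is loaded and handed in at about 25 s on the robot's clock. The large toothed ring lies on the black disc around the post, and the flanged cap stands on top of the ring. Both were set down, not dropped, and let go, and the arm was pulled clear.

**What the last checks showed**
- **Cap:** Triangulated at (0.535, -0.008, 0.089) m. That is about 4 mm from my post estimate of (0.5325, -0.005) m, and about 4 mm below the seated height of 0.093 m. The limits are 16 mm and 6 mm.
- **Cap upright:** The cap's boxes in the scene and side cameras matched the predicted outline of an upright, seated cap to about 3 pixels.
- **Ring:** A picture taken before fitting the cap showed it flat on the disc with the post in its bore.

**What disagreed or could not be checked**
- **Post position:** The side camera put the post 5–10 mm away from where the other two cameras did.
- **Tool tilt:** The tool's tilt crept up to about 6 degrees during the moves, so the cap went on slightly tilted and had to settle when I let go.
- **Contact on setting the cap down:** The wrist force barely changed, so I took contact from the height no longer falling.
- **No final picture:** The limit of 12 pictures was reached, so the final state was checked by numbers only.

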